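# Put the pile of sharpening stones into their trays

## Task

The carver's four sharpening stones are piled on one another. Take the pile apart and lay each stone flat, down on the floor of the wooden tray that is made for it: every tray's pocket has the shape of its stone and is only a little larger. Set the stones down rather than dropping them, and leave the mallet and the oil bottle where they are.

Things in the scene. Friction and masses are not known exactly. Their poses are not given: they have to be found in the camera images.
- stone_large: Grey rectangular sharpening stone, 160 x 60 x 26 mm (along its x, y, z), about 600 g, the longest; lies on the bench at the bottom of the pile, its top at 26 mm. Origin: centre of its underside; x along its length, z up. Either end may point either way in its tray.
- stone_medium: Grey rectangular sharpening stone, 120 x 50 x 24 mm (along its x, y, z), about 340 g, second in the pile, lying on the large stone, turned a little differently. Origin: centre of its underside; x along its length, z up. Either end may point either way in its tray.
- stone_small: Grey rectangular sharpening stone, 84 x 40 x 22 mm (along its x, y, z), about 170 g, third in the pile, lying on the medium stone. Origin: centre of its underside; x along its length, z up. Either end may point either way in its tray.
- stone_round: Grey round sharpening stone, an upright disc 36 mm in diameter and 24 mm high, about 55 g, on top of the pile, whose top is at 96 mm. Origin: centre of its underside; z up. Its turn about z does not matter.
- tray_large: Low wooden tray for the large stone, fixed to the bench: rectangular pocket 174 x 74 mm (along its x, y) with its floor 12 mm above the bench, all round it a lip 10 mm wide and 6 mm higher than the floor (top at 18 mm); outside 194 x 94 mm. The longest of the trays. Origin: centre of its underside, at bench level; x along its length, z up.
- tray_medium: Low wooden tray for the medium stone, fixed to the bench: rectangular pocket 134 x 64 mm (along its x, y) with its floor 12 mm above the bench, all round it a lip 10 mm wide and 6 mm higher than the floor (top at 18 mm); outside 154 x 84 mm. The middle one of the three rectangular trays. Origin: centre of its underside, at bench level; x along its length, z up.
- tray_small: Low wooden tray for the small stone, fixed to the bench: rectangular pocket 98 x 54 mm (along its x, y) with its floor 12 mm above the bench, all round it a lip 10 mm wide and 6 mm higher than the floor (top at 18 mm); outside 118 x 74 mm. The shortest of the three rectangular trays. Origin: centre of its underside, at bench level; x along its length, z up.
- tray_round: Low round wooden dish for the round stone, 72 mm across outside, fixed to the bench: round pocket 50 mm in diameter with its floor 12 mm above the bench, inside a lip that rises 6 mm above the floor (top at 18 mm). Origin: centre of its underside, at bench level; z up.
- mallet: Wooden carver's mallet lying on the bench beyond the work, loose, about 260 mm long along its y and up to 86 mm thick: head of 110 mm from its origin to +y, handle of about 150 mm to -y. Origin: at bench level under the joint of head and handle. To be left alone.
- oil_bottle: Small amber bottle of honing oil, standing loose, 48 mm in diameter and 115 mm high. Origin: centre of its underside. To be left alone.

How it is judged:
By the outcome, as a careful person would: the job done as asked, in the order asked, and still so for the second after the job is handed in, with the robot touching nothing.
It also fails if it takes over 120 s, if anything falls off the work surface, if the arm or the gripper's body presses on something with over 40 N, if the wrist force passes 120 N, or if a joint passes its speed limit or range.

## Robot

A 7-joint arm with a two-finger parallel gripper is mounted at the origin on the work surface. World frame = base frame: x ahead of the robot, y to its left, z up, the work surface at z = 0. Lengths are in m, angles in rad, forces in N, time in s.
With the tool pointing down it reaches from about 0.425 to 0.925 m from the base axis. Payload 6.8 kg.
Tool frame: the origin (TCP) lies on the centre line of the jaws, within the pads' length; the fingertips stand 14 mm ahead of it and the grasp point (between the pads) lies 5 mm behind it (r.tips_ahead is the distance from the TCP to the fingertips, in m); z points along the fingers, y is the line along which they close (so a half turn about z gives the same grasp; the last joint's range is limited). The gripper opens to 85 mm and grips with 20 to 120 N. Pads are 22 mm wide; open, the fingers measure 114 mm over their backs; the gripper's body (76 mm by 85 mm) begins 54 mm behind the grasp point. The pads swing forward as they close: fully open they stand 13 mm farther back than shut.
Start: joints at [1.003, 0.477, 0.022, 1.555, -0.011, 1.109, -0.083], TCP at [0.3, -0.605, 0.245] pointing down, gripper open.
Joint ranges: [-2.96, 2.96], [-0.34, 2.1], [-1.41, 1.46], [0.24, 2.44], [-1.37, 4.51], [0.17, 1.92], [-2.96, 2.96]. Speed limits (rad/s): [2.39, 2.39, 3.14, 3.14, 3.14, 3.14, 3.14].

## Interface

Orientations are given as a rotation vector (axis times angle).
In Python, from bench import r, eyes gives the robot as it stands.
- The arm moves only by the tool step_arm, never from a script. Its argument "rows" is a list of rows, each a list of 6 numbers: the shift along the world's x, y, z in units of 60 cm (1.0 is 60 cm), then the turn, a rotation vector about the world's x, y, z in units of pi rad (1.0 is pi rad). In form: [[x, y, z, rx, ry, rz], ...]. A call has 1 to 5 rows; each row is the pose to reach, as a shift and turn from the pose commanded when the call began, turning the shorter way round; what a row does not reach only later rows make up. A row lasts 1/12 s, in which the tool goes at most 41.7 mm and 7.16 degrees, less where a joint would pass 70% of its speed; a pose out of reach is approached as far as the arm can. A call with a number of a shift or a turn outside -1 to 1 is refused whole. A call with a gripper value outside its range is refused whole. "jaw" is the closure, from 0 (fully open) to 1 (shut), set as the call begins (left out, the last holds). The fingers move at their own pace and stop on an object; "squeeze" is the grip in N (left out, the last holds). Time passes only in rows, so rows that repeat a pose let the fingers close. It gives the time, the measured TCP pose, the force, the opening and the grip force at its end, in the units of the state.
- r.get_obs(): the state, without advancing time (a new reading comes with each control period).
- eyes.grab_frame(name): name is "scene" or "top"; returns the picture (480x640x3 uint8, red, green, blue); there is no depth.
- eyes.camera_info(name): a dict with "mtx" (3x3 intrinsics, pixels), "k1" (the pictures are not rectified: a ray, as slopes to the right and down, at radius r is drawn at 1 + k1 r^2 times it, then the intrinsics apply), "extrinsics" (4x4, takes a point from camera to world coordinates). Camera axes: x right, y down, z forward; pixel columns grow to the right and rows downward; lengths in m; the calibration is good to about 2 mm. A picture is of the moment at which its call begins. camera_info takes no time and is no camera call.
- r.hand_in(): hands the job in; it is judged then, once.
The state is a dict: "clock": time; "joints": joint angles; "qvel": joint speeds; "tau": joint torques, N m; "tcp_pos": TCP position; "orientation": TCP orientation; "contact_force": force on the tool from outside, world axes, zero at the start; "moment": the same for the moment, N m; "grip_width": finger opening in m; "gripper_force": force on a finger pad.
Only numpy, scipy, OpenCV 4.12 (cv2) and the standard library are available. Lean on these libraries where they do the work, as an engineer would, in place of code of your own. Each camera call takes 0.05 s, during which the arm holds its last target. There are 200 camera calls.

## Working session

There is one attempt and no reset: what is moved stays moved. The work goes in short steps, Python scripts to look and compute and a tool call to move; the robot and the scene stay as the last step left them, time stands still between calls to the robot, and variables do not carry over. Pictures are saved under pics/ and viewed, at most 14 in all, crops included, and the job is handed in when it is done.

Besides the shell and the picture viewer there is one more tool, called as name([rows], argument=value, ...), one row to a line, values as JSON. step_arm: Moves the arm, as the interface text tells. Shifts and turns lie within -1 to 1; 1 stands for 60 cm of shift or pi rad of turn. Its arguments: {"type":"object","properties":{"rows":{"type":"array"},"jaw":{"type":"number"},"squeeze":{"type":"number"}},"required":["rows"]}

```bash
mkdir -p pics; ls
python3 - <<'E'
from bench import r,eyes
import cv2
for n in("scene","top"):
    im=eyes.grab_frame(n); cv2.imwrite(f"pics/{n}0.png",im[:,:,::-1])
    c=eyes.camera_info(n); print(n,c)
print(r.get_obs())
E
```

```text
pics
scene {'mtx': array([[581.68940801,   0.        , 319.34838359],
       [  0.        , 581.68940801, 228.9812243 ],
       [  0.        ,   0.        ,   1.        ]]), 'k1': -0.09890929071260257, 'extrinsics': array([[-0.82113299,  0.45468869, -0.34496203,  1.02627326],
       [ 0.57045015,  0.63468583, -0.52130655,  0.68789283],
       [-0.01808968, -0.62484565, -0.78053871,  1.09978647],
       [ 0.        ,  0.        ,  0.        ,  1.        ]])}
top {'mtx': array([[437.56739746,   0.        , 317.74993753],
       [  0.        , 437.56739746, 241.09719071],
       [  0.        ,   0.        ,   1.        ]]), 'k1': 0.016400658206487142, 'extrinsics': array([[ 0.02328434, -0.99431663,  0.10388594,  0.47445113],
       [-0.99970727, -0.02247455,  0.0089589 , -0.02171115],
       [-0.0065732 , -0.10406413, -0.99454887,  0.96479556],
       [ 0.        ,  0.        ,  0.        ,  1.        ]])}
{'clock': 0.1, 'joints': array([ 1.00293348,  0.47773158,  0.02235211,  1.55631786, -0.01146943,
        1.10928503, -0.08307266]), 'qvel': array([ 0.00040173, -0.00312781, -0.00096149, -0.00282176,  0.00064482,
       -0.00127852,  0.00062245]), 'tau': array([ 4.95450498e-03, -5.97768724e+01,  1.61385946e+00, -2.81957603e+01,
        1.28412721e-02,  5.05684497e-03, -1.80500138e-06]), 'tcp_pos': array([ 0.29928498, -0.60447791,  0.24442828]), 'orientation': array([-3.05743881e+00, -7.15581984e-01,  8.02150438e-04]), 'contact_force': array([-0.1045916 ,  0.12612005,  0.01953937]), 'moment': array([-0.04519168,  0.00838108, -0.02925455]), 'gripper_force': 0.0, 'grip_width': 0.08557760861270751}
```

View pics/top0.png

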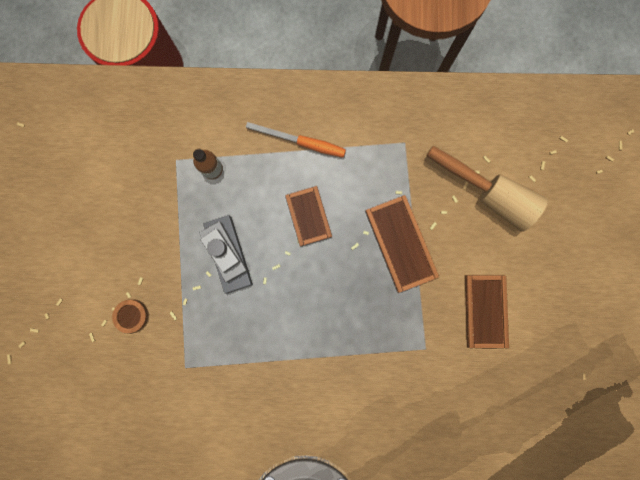

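View pics/scene0.png

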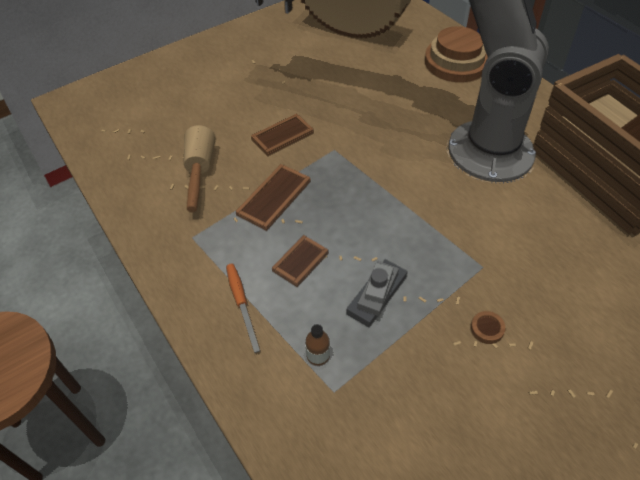

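The top view shows the pile near (222,252), the bottle at (207,163) and the round dish at (129,316). The small tray is at (308,216), large at (401,243), medium at (487,311), and the mallet near (490,190). The scene view agrees, with the pile at (378,290). Next I'll measure the trays and zoom in on the pile.

```bash
cat > h.py <<'E'
import numpy as np, cv2
from bench import r,eyes
def ray(n,uv):
    c=eyes.camera_info(n); K=c["mtx"]; E=c["extrinsics"]
    p=cv2.undistortPoints(np.float64(uv).reshape(-1,1,2),K,np.array([c["k1"],0,0,0.]))[:,0]
    return E[:3,3], np.c_[p,np.ones(len(p))]@E[:3,:3].T
def plane(n,uv,z):
    o,d=ray(n,uv); return o+d*((z-o[2])/d[:,2])[:,None]
def rect(P):
    (c,s,a)=cv2.minAreaRect((P[:,:2]*1000).astype(np.float32))
    if s[0]<s[1]: s=s[::-1];a+=90
    return np.round(c,1),np.round(s,1),round((a+90)%180-90,1)
E
python3 - <<'E'
from h import *
for n in("top","scene"):
    im=cv2.imread(f"pics/{n}0.png"); hsv=cv2.cvtColor(im,cv2.COLOR_BGR2HSV)
    S=[(308,216),(401,243),(487,311),(129,316)] if n=="top" else [(300,260),(273,196),(282,134),(488,327)]
    for s in S:
        print(n,s,'px',hsv[s[1],s[0]])
        # tray: redder hue than bench
        m=((hsv[...,0]<11)|(hsv[...,0]>170))&(hsv[...,1]>70)
        m=cv2.morphologyEx(m.astype(np.uint8),cv2.MORPH_OPEN,np.ones((3,3)))
        nl,l=cv2.connectedComponents(m); k=l[s[1],s[0]]
        if k==0: print('none');continue
        c=cv2.findContours((l==k).astype(np.uint8),cv2.RETR_EXTERNAL,cv2.CHAIN_APPROX_NONE)[0][0]
        print(rect(plane(n,c[:,0],.018)))
    b=(185,205,90,100) if n=="top" else (335,250,90,90)
    x,y,w,h=b
    cv2.imwrite(f"pics/{n}_pile.png",cv2.resize(im[y:y+h,x:x+w],None,fx=6,fy=6,interpolation=cv2.INTER_CUBIC))
E
```

```text
top (308, 216) px [ 10 120 108]
(array([629.4,   9.2]), array([95.7, 52.1]), 18.2)
top (401, 243) px [ 10 141 101]
(array([ 577.7, -197.2]), array([8.9, 6.5]), 0.2)
top (487, 311) px [ 12 151  96]
none
top (129, 316) px [ 12 154  96]
none
scene (300, 260) px [ 11 108  73]
none
scene (273, 196) px [ 11 124  72]
none
scene (282, 134) px [ 11 133  71]
none
scene (488, 327) px [ 11 135  70]
none
```

View pics/top_pile.png

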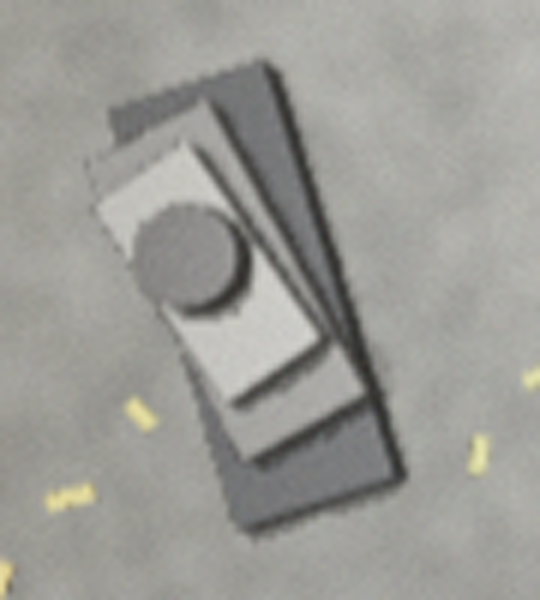

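View pics/scene_pile.png

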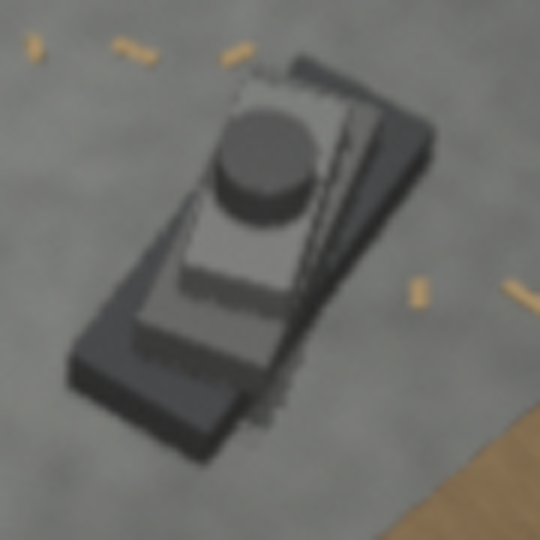

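The crops show the top-face corners clearly. In the top crop, the disc centre is at (186,258). The small stone's corners are (95,210), (183,143), (322,338) and (233,402). I'll compute those positions, and the trays by redness (Lab a*).

Run:
```python
from h import *
def up(p,b): return (np.float64(p)+.5)/6-.5+np.array(b)
T=(185,205);S=(335,250)
for nm,z,t,s in [("L",.026,[(108,108),(263,62),(392,480),(240,530)],[(70,360),(300,57),(434,137),(205,435)]),
 ("M",.050,[(88,165),(205,100),(362,395),(248,462)],[(136,318),(265,368)]),
 ("S",.072,[(95,210),(183,143),(322,338),(233,402)],[(248,78),(352,102),(292,290),(182,262)])]:
    P=plane("top",up(t,T),z); print(nm,"top",rect(P))
    P=plane("scene",up(s,S),z); print(nm,"scene",rect(P))
print("R",plane("top",up([(186,258)],T),.096)*1000,plane("scene",up([(266,155)],S),.096)*1000)
for n in("top","scene"):
    im=cv2.imread(f"pics/{n}0.png"); lab=cv2.cvtColor(im,cv2.COLOR_BGR2LAB)
    for nm,s in zip("SMLR",[(308,216),(487,311),(401,243),(129,316)] if n=="top" else [(300,260),(282,134),(273,196),(488,327)]):
        R=60;y0,x0=max(0,s[1]-R),s[0]-R
        w=cv2.resize(lab[y0:s[1]+R,x0:s[0]+R,1],None,fx=3,fy=3,interpolation=cv2.INTER_CUBIC)
        w=cv2.GaussianBlur(w,(7,7),0)
        th,m=cv2.threshold(w,0,255,cv2.THRESH_OTSU)
        m=cv2.morphologyEx(m,cv2.MORPH_CLOSE,np.ones((15,15)));m=cv2.morphologyEx(m,cv2.MORPH_OPEN,np.ones((15,15)))
        nl,l=cv2.connectedComponents(m);k=l[3*(s[1]-y0),3*R]
        c=max(cv2.findContours((l==k).astype(np.uint8),0,1)[0],key=cv2.contourArea)[:,0]
        print(n,nm,th,k,rect(plane(n,(c+.5)/3-.5+np.array([x0,y0]),.018)))
```

```text
L top (array([541.6, 183.2]), array([159.8,  58.1]), 19.5)
L scene (array([545.4, 184.9]), array([159.5,  60.1]), 20.6)
M top (array([544.2, 186.2]), array([119.5,  46.6]), 30.7)
M scene (array([598.5, 216.8]), array([48.6,  0. ]), -60.2)
S top (array([544.8, 187.9]), array([83. , 37.5]), 37.5)
S scene (array([547.3, 188.2]), array([83.8, 39.2]), 36.4)
R [[547.59216662 189.54519993  96.        ]] [[552.53374995 190.99089768  96.        ]]
top S 134.0 1 (array([629.4,   9.1]), array([119.3,  74. ]), 17.7)
top M 139.0 2 (array([ 432.3, -377.2]), array([154. ,  85.8]), 1.0)
top L 133.0 1 (array([ 576.9, -222.7]), array([261. , 206.8]), 1.2)
top R 139.0 1 (array([403.6, 387.6]), array([70.9, 70.8]), -86.2)
scene S 131.0 2 (array([635. ,  12.6]), array([124.4,  79.6]), 17.9)
scene M 134.0 1 (array([ 436.4, -374.4]), array([158.5,  95.8]), 1.9)
scene L 130.0 1 (array([ 562.2, -248.2]), array([331.4, 327.1]), -36.2)
scene R 129.0 1 (array([394.7, 387.1]), array([314.1, 274.1]), 49.0)
```

```bash
cat >> h.py <<'E'
def go(x,y,ztip,yaw):
    "mm, deg: units of shift/turn still needed from the measured pose (tips at ztip, tool x at yaw)"
    from scipy.spatial.transform import Rotation as R
    o=r.get_obs(); t=r.tips_ahead; p=o["tcp_pos"]
    a=np.deg2rad(yaw)/2; G=R.from_rotvec(np.pi*np.array([np.cos(a),np.sin(a),0]))
    C=R.from_rotvec(o["orientation"])
    print("shift",np.round((np.array([x,y,ztip])/1000+[0,0,t]-p)/.6,4),"turn",np.round((G*C.inv()).as_rotvec()/np.pi,4),"tip",np.round(1000*(p-[0,0,t]),1),"w",round(o["grip_width"]*1e3,1),"f",np.round(o["contact_force"],1),o["gripper_force"],"t",o["clock"])
E
python3 - <<'E'
from h import *
print(r.tips_ahead)
im=cv2.imread("pics/top0.png"); lab=cv2.cvtColor(im,cv2.COLOR_BGR2LAB)
s=(401,243);x0,y0=355,185
w=cv2.resize(lab[y0:300,x0:448,1],None,fx=3,fy=3,interpolation=cv2.INTER_CUBIC);w=cv2.GaussianBlur(w,(7,7),0)
for th in(136,138,140,142):
    m=(w>th).astype(np.uint8);m=cv2.morphologyEx(m,cv2.MORPH_CLOSE,np.ones((15,15)));m=cv2.morphologyEx(m,cv2.MORPH_OPEN,np.ones((15,15)))
    c=max(cv2.findContours(m,0,1)[0],key=cv2.contourArea)[:,0]
    print(th,rect(plane("top",(c+.5)/3-.5+np.array([x0,y0]),.018)))
print("bottle",plane("top",[(200,155)],.115)*1000, plane("scene",[(317,330)],.115)*1000,"base",plane("top",[(214,172)],.0)*1000)
go(549,190,150,37)
E
```

```text
0.014
136 (array([ 573.2, -198.2]), array([197. , 100.6]), 22.2)
138 (array([ 573.3, -196.1]), array([194.2,  95.7]), 22.3)
140 (array([ 573.4, -195.9]), array([193.3,  94.5]), 22.2)
142 (array([ 559.8, -226.5]), array([147.7,  58.9]), 16.0)
bottle [[730.45470808 224.66664745 115.        ]] [[735.66080469 230.48205356 115.        ]] base [[726.55043721 224.50686688   0.        ]]
shift [ 0.4162  1.3241 -0.134 ] turn [-0.0004 -0.0003  0.0592] tip [ 299.3 -604.5  230.4] w 85.6 f [-0.1  0.1  0. ] 0.0 t 0.1
```

step_arm([
  [0.1,0.32,-0.03,0,0,0.02],
  [0.1,0.32,-0.03,0,0,0.02],
  [0.1,0.32,-0.03,0,0,0.02],
  [0.1,0.32,-0.03,0,0,0.02],
  [0.1,0.32,-0.03,0,0,0.02],
], jaw=0, squeeze=40)

```text
clock: 0.52
tcp_pos: [0.36, -0.4097, 0.2267]
orientation: [-3.033, -0.813, 0.0]
contact_force: [0.5, -0.5, 0.2]
grip_width: 0.0852
gripper_force: 0.0
```

step_arm([
  [0.1,0.32,-0.03,0,0,0.02],
  [0.1,0.32,-0.03,0,0,0.02],
  [0.1,0.32,-0.03,0,0,0.02],
  [0.1,0.32,-0.03,0,0,0.02],
  [0.1,0.32,-0.03,0,0,0.02],
])

```text
clock: 0.93
tcp_pos: [0.4197, -0.2179, 0.209]
orientation: [-3.007, -0.909, 0.0]
contact_force: [0.3, 0.4, -0.4]
grip_width: 0.0854
gripper_force: 0.0
```

step_arm([
  [0.1,0.32,-0.03,0,0,0.02],
  [0.1,0.32,-0.03,0,0,0.02],
  [0.1,0.32,-0.03,0,0,0.02],
  [0.1,0.32,-0.03,0,0,0.02],
  [0.1,0.32,-0.03,0,0,0.02],
])

```text
clock: 1.35
tcp_pos: [0.4797, -0.0259, 0.1911]
orientation: [-2.977, -1.003, -0.0]
contact_force: [0.7, -0.6, -0.1]
grip_width: 0.0853
gripper_force: 0.0
```

```bash
python3 -c "
from h import *
go(549.5,190,150,37)"
```

```text
shift [ 0.1163  0.3599 -0.0452] turn [-0.0002  0.     -0.0013] tip [479.7 -25.9 177.1] w 85.3 f [ 0.7 -0.6 -0.1] 0.0 t 1.35
```

step_arm([
  [0.116,0.36,-0.045,0,0,0],
  [0.116,0.36,-0.045,0,0,0],
  [0.116,0.36,-0.045,0,0,0],
  [0.116,0.36,-0.045,0,0,0],
  [0.116,0.36,-0.045,0,0,0],
])

```text
clock: 1.77
tcp_pos: [0.5431, 0.1698, 0.1661]
orientation: [2.978, 1.0, -0.001]
contact_force: [1.4, -0.3, -0.3]
grip_width: 0.0858
gripper_force: 0.0
```

step_arm([
  [0,0,0,0,0,0],
  [0,0,0,0,0,0],
])

```text
clock: 1.93
tcp_pos: [0.5425, 0.1711, 0.166]
orientation: [-2.974, -1.008, 0.001]
contact_force: [1.1, -1.2, -0.4]
grip_width: 0.0855
gripper_force: 0.0
```

```bash
python3 -c "
from h import *
go(549.5,190,80,37)
im=eyes.grab_frame('scene');cv2.imwrite('pics/s1.png',cv2.resize(im[130:350,260:480,::-1],None,fx=2.7,fy=2.7,interpolation=cv2.INTER_CUBIC))"
```

```text
shift [ 0.0117  0.0314 -0.1199] turn [-0.0004 -0.0004 -0.0024] tip [542.5 171.1 152. ] w 85.5 f [ 1.1 -1.2 -0.4] 0.0 t 1.9333
```

View pics/s1.png

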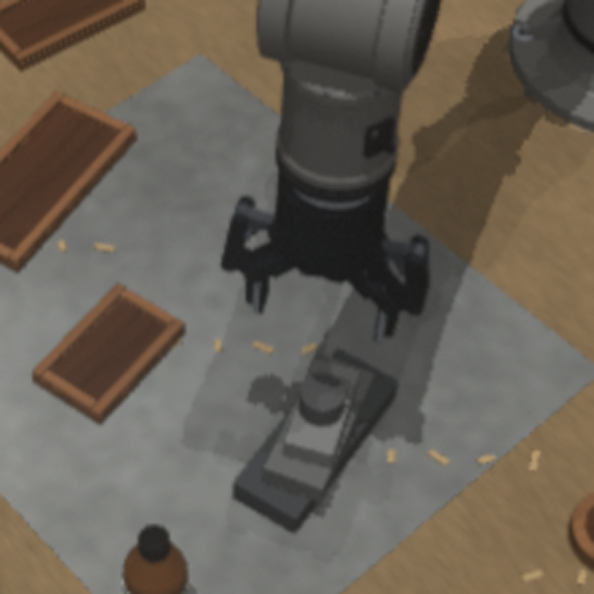

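The view shows the open gripper above and just short of the pile, with its fingers (crop 257,300 and 385,330) straddling the stones' width as intended. I'll go down on the disc.

step_arm([
  [0.0115,0.0315,-0.03,0,0,0],
  [0.0115,0.0315,-0.09,0,0,0],
  [0.0115,0.0315,-0.12,0,0,0],
  [0.0115,0.0315,-0.12,0,0,0],
  [0.0115,0.0315,-0.12,0,0,0],
])

```text
clock: 2.4
tcp_pos: [0.5494, 0.1847, 0.0942]
orientation: [2.978, 0.997, -0.004]
contact_force: [-0.4, 0.5, 0.6]
grip_width: 0.0855
gripper_force: 0.0
```

step_arm([
  [0,0,0,0,0,0],
  [0,0,0,0,0,0],
  [0,0,0,0,0,0],
  [0,0,0,0,0,0],
  [0,0,0,0,0,0],
], jaw=0.45, squeeze=25)

```text
clock: 2.82
tcp_pos: [0.5503, 0.1869, 0.0955]
orientation: [2.978, 1.0, 0.002]
contact_force: [0.8, -0.2, -0.1]
grip_width: 0.0469
gripper_force: 0.0
```

```bash
python3 -c "
from h import *
go(549.5,190,80,37)
im=eyes.grab_frame('scene');cv2.imwrite('pics/s2.png',cv2.resize(im[210:330,330:450,::-1],None,fx=5,fy=5,interpolation=cv2.INTER_CUBIC))"
```

```text
shift [-0.0013  0.0051 -0.0025] turn [-0.0001  0.0004 -0.0007] tip [550.3 186.9  81.5] w 46.9 f [ 0.8 -0.2 -0.1] 0.0 t 2.8167
```

View pics/s2.png

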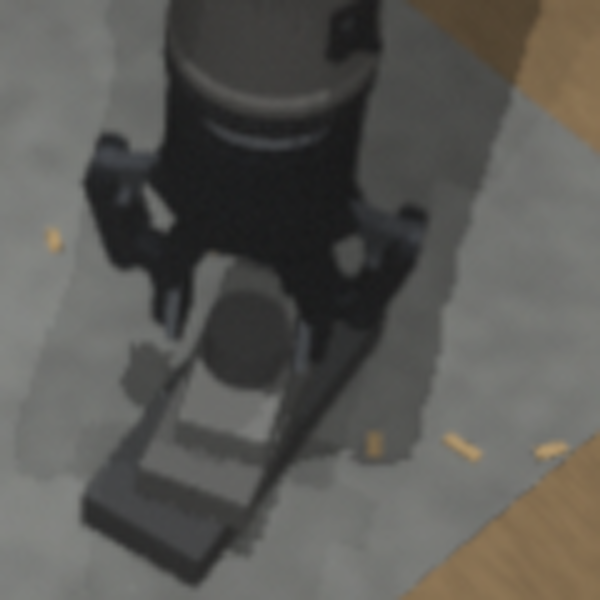

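The partly closed fingers (crop 178,310 and 310,345) straddle the disc (247,340), with the disc slightly ahead. I'll nudge forward and grip.

step_arm([
  [0.001,0.005,-0.002,0,0,0],
  [0.001,0.005,-0.002,0,0,0],
  [0.001,0.005,-0.002,0,0,0],
])

```text
clock: 3.12
tcp_pos: [0.5504, 0.1903, 0.0934]
orientation: [-2.978, -1.001, 0.0]
contact_force: [0.1, -0.7, -0.6]
grip_width: 0.0466
gripper_force: 0.0
```

step_arm([
  [0,0,0,0,0,0],
  [0,0,0,0,0,0],
  [0,0,0,0,0,0],
  [0,0,0,0,0,0],
  [0,0,0,0,0,0],
], jaw=1)

```text
clock: 3.53
tcp_pos: [0.5505, 0.1901, 0.0936]
orientation: [-2.978, -1.001, -0.0]
contact_force: [-0.5, 0.8, 1.6]
grip_width: 0.035
gripper_force: 25.0
```

step_arm([
  [0,0,0,0,0,0],
  [0,0,0.02,0,0,0],
  [0,0,0.06,0,0,0],
  [0,0,0.1,0,0,0],
  [0,0,0.1,0,0,0],
])

```text
clock: 3.95
tcp_pos: [0.5531, 0.191, 0.1587]
orientation: [-2.978, -1.0, -0.012]
contact_force: [2.0, 1.4, 0.3]
grip_width: 0.0353
gripper_force: 25.1
```

```bash
python3 -c "
from h import *
go(405,388,100,60)
"
```

```text
shift [-0.2469  0.3283 -0.0744] turn [-0.0013  0.0021  0.1271] tip [553.1 191.  144.7] w 35.3 f [2.  1.4 0.3] 25.092266499996185 t 3.95
```

step_arm([
  [-0.125,0.165,0,0,0,0.04],
  [-0.125,0.165,0,0,0,0.04],
  [-0.125,0.165,0,0,0,0.04],
  [-0.125,0.165,0,0,0,0.04],
  [-0.125,0.165,0,0,0,0.04],
])

```text
clock: 4.37
tcp_pos: [0.4735, 0.2915, 0.154]
orientation: [-2.905, -1.194, -0.0]
contact_force: [0.7, -1.5, -0.8]
grip_width: 0.035
gripper_force: 25.2
```

step_arm([
  [-0.122,0.163,-0.08,0,0,0.04],
  [-0.122,0.163,-0.08,0,0,0.04],
  [-0.122,0.163,-0.08,0,0,0.04],
  [-0.122,0.163,-0.08,0,0,0.04],
  [-0.122,0.163,-0.08,0,0,0.04],
])

```text
clock: 4.78
tcp_pos: [0.4002, 0.3881, 0.1045]
orientation: [-2.826, -1.372, 0.003]
contact_force: [0.6, 0.2, -0.1]
grip_width: 0.0346
gripper_force: 25.2
```

step_arm([
  [0,0,0,0,0,0],
  [0,0,0,0,0,0],
])

```text
clock: 4.95
tcp_pos: [0.4043, 0.3849, 0.1057]
orientation: [2.83, 1.361, 0.001]
contact_force: [0.3, -1.4, -0.7]
grip_width: 0.0344
gripper_force: 25.2
```

```bash
python3 -c "
from h import *
go(405,388,20,52)
im=eyes.grab_frame('scene');cv2.imwrite('pics/s3.png',cv2.resize(im[240:380,420:560,::-1],None,fx=4,fy=4,interpolation=cv2.INTER_CUBIC))
"
```

```text
shift [ 0.0011  0.0052 -0.1195] turn [0.0003 0.0004 0.0035] tip [404.3 384.9  91.7] w 34.4 f [ 0.3 -1.4 -0.7] 25.226563811302185 t 4.95
```

View pics/s3.png

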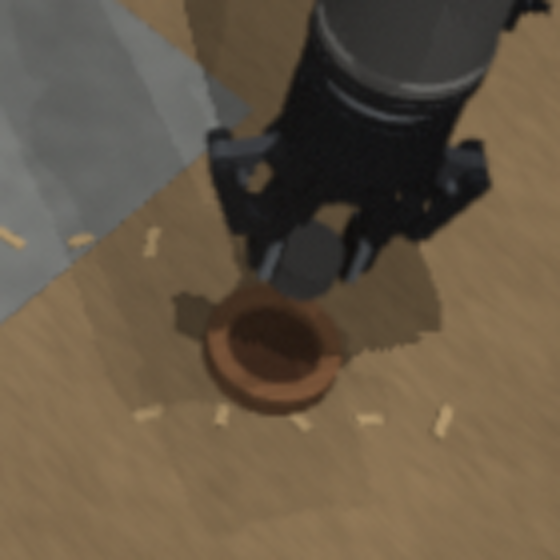

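The disc is held (crop 308,260) above and behind the dish (272,345), which fits its height. I'll lower it.

step_arm([
  [0.001,0.005,-0.04,0,0,0],
  [0.001,0.005,-0.08,0,0,0],
  [0.001,0.005,-0.1,0,0,0],
  [0.001,0.005,-0.1,0,0,0],
  [0.001,0.005,-0.1,0,0,0],
])

```text
clock: 5.42
tcp_pos: [0.4035, 0.3888, 0.0455]
orientation: [2.829, 1.364, -0.001]
contact_force: [-0.3, 0.2, 0.1]
grip_width: 0.0347
gripper_force: 25.2
```

step_arm([
  [0,0,0,0,0,0],
  [0,0,0,0,0,0],
  [0,0,0,0,0,0],
])

```text
clock: 5.67
tcp_pos: [0.4035, 0.3902, 0.0467]
orientation: [-2.829, -1.365, -0.003]
contact_force: [0.4, 0.3, 0.0]
grip_width: 0.0351
gripper_force: 25.2
```

```bash
python3 -c "
from h import *
go(405,388,20,52)
im=eyes.grab_frame('scene');cv2.imwrite('pics/s4.png',cv2.resize(im[260:360,440:540,::-1],None,fx=5,fy=5,interpolation=cv2.INTER_CUBIC))
"
```

```text
shift [ 0.0024 -0.0037 -0.0211] turn [-0.0004  0.0005  0.0026] tip [403.5 390.2  32.7] w 35.1 f [0.4 0.3 0. ] 25.234622955322266 t 5.6667
```

View pics/s4.png

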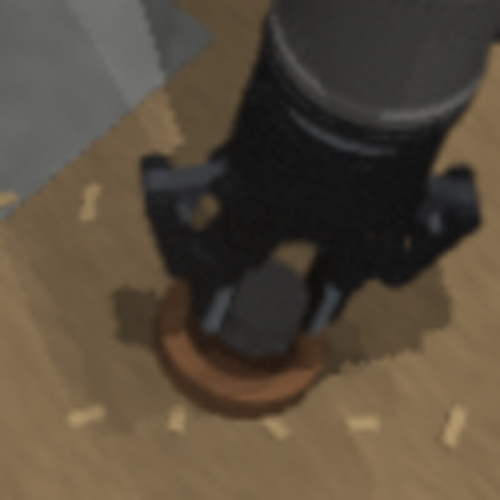

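The disc (crop 268,298) hangs over the dish at (243,340), with its base just above the lip. I'll lower it slowly, in small rows.

step_arm([
  [0.002,-0.003,-0.006,0,0,0],
  [0.002,-0.003,-0.012,0,0,0],
  [0.002,-0.003,-0.017,0,0,0],
  [0.002,-0.003,-0.02,0,0,0],
  [0.002,-0.003,-0.02,0,0,0],
])

```text
clock: 6.13
tcp_pos: [0.404, 0.3875, 0.0335]
orientation: [2.828, 1.365, -0.001]
contact_force: [-2.1, -2.1, 5.0]
grip_width: 0.0346
gripper_force: 25.7
```

step_arm([
  [0,0,0,0,0,0],
  [0,0,0,0,0,0],
])

```text
clock: 6.3
tcp_pos: [0.404, 0.3875, 0.0335]
orientation: [2.829, 1.365, -0.001]
contact_force: [-0.9, -2.6, 5.2]
grip_width: 0.0352
gripper_force: 25.7
```

```bash
python3 -c "
from h import *
go(405,388,20,52)
"
```

```text
shift [0.0016 0.0008 0.0008] turn [ 0.0003 -0.      0.0026] tip [404.  387.5  19.5] w 35.2 f [-0.9 -2.6  5.2] 25.68624347448349 t 6.3
```

step_arm([
  [0,0,0,0,0,0],
  [0,0,0,0,0,0],
  [0,0,0,0,0,0],
  [0,0,0,0,0,0],
], jaw=0.35)

```text
clock: 6.63
tcp_pos: [0.404, 0.388, 0.0333]
orientation: [-2.829, -1.366, 0.0]
contact_force: [0.7, -0.9, -0.2]
grip_width: 0.0554
gripper_force: 0.0
```

step_arm([
  [0,0,0.04,0,0,0],
  [0,0,0.1,0,0,0],
  [0,0,0.16,0,0,0],
  [0,0,0.2,0,0,0],
  [0,0,0.2,0,0,0],
])

```text
clock: 7.05
tcp_pos: [0.4061, 0.3907, 0.1589]
orientation: [-2.826, -1.364, -0.014]
contact_force: [-0.3, 0.6, 0.9]
grip_width: 0.0554
gripper_force: 0.0
```

step_arm([
  [0.12,-0.165,0,0,0,-0.04],
  [0.12,-0.165,0,0,0,-0.04],
  [0.12,-0.165,0,0,0,-0.04],
  [0.12,-0.165,0,0,0,-0.04],
  [0.12,-0.165,0,0,0,-0.04],
], jaw=0)

```text
clock: 7.47
tcp_pos: [0.4777, 0.2858, 0.1527]
orientation: [2.912, 1.176, -0.001]
contact_force: [-1.5, 0.8, -0.1]
grip_width: 0.0852
gripper_force: 0.0
```

step_arm([
  [0.116,-0.167,-0.04,0,0,-0.043],
  [0.116,-0.167,-0.04,0,0,-0.043],
  [0.116,-0.167,-0.04,0,0,-0.043],
  [0.116,-0.167,-0.04,0,0,-0.043],
  [0.116,-0.167,-0.04,0,0,-0.043],
])

```text
clock: 7.88
tcp_pos: [0.546, 0.1869, 0.1283]
orientation: [2.984, 0.981, -0.003]
contact_force: [0.4, 0.4, -0.2]
grip_width: 0.0853
gripper_force: 0.0
```

step_arm([
  [0,0,0,0,0,0],
  [0,0,0,0,0,0],
])

```text
clock: 8.05
tcp_pos: [0.5446, 0.1911, 0.1295]
orientation: [-2.98, -0.991, 0.0]
contact_force: [0.0, -0.7, 0.4]
grip_width: 0.0855
gripper_force: 0.0
```

```bash
python3 -c "
from h import *
go(546,188.5,57,37)
im=eyes.grab_frame('scene');cv2.imwrite('pics/s5.png',cv2.resize(im[200:360,330:530,::-1],None,fx=4,fy=3.7,interpolation=cv2.INTER_CUBIC))
"
```

```text
shift [ 0.0024 -0.0044 -0.0975] turn [-0.0004 -0.0002  0.0011] tip [544.6 191.1 115.5] w 85.5 f [ 0.  -0.7  0.4] 0.0 t 8.05
```

View pics/s5.png

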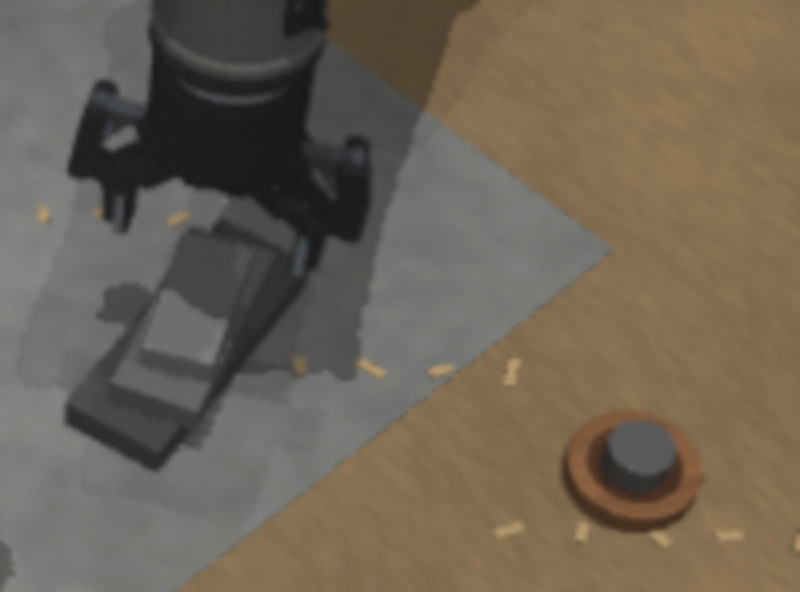

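The disc sits flat inside its dish (crop 640,455 in rim 635,465), and the pile is undisturbed. Now the small stone.

step_arm([
  [0.0025,-0.0045,-0.03,0,0,0],
  [0.0025,-0.0045,-0.07,0,0,0],
  [0.0025,-0.0045,-0.097,0,0,0],
  [0.0025,-0.0045,-0.097,0,0,0],
  [0.0025,-0.0045,-0.097,0,0,0],
], squeeze=40)

```text
clock: 8.52
tcp_pos: [0.5462, 0.1872, 0.0711]
orientation: [-2.981, -0.99, 0.002]
contact_force: [0.8, 0.7, 0.4]
grip_width: 0.0851
gripper_force: 0.0
```

step_arm([
  [0,0,0,0,0,0],
  [0,0,0,0,0,0],
  [0,0,0,0,0,0],
  [0,0,0,0,0,0],
  [0,0,0,0,0,0],
], jaw=0.4)

```text
clock: 8.93
tcp_pos: [0.5475, 0.1861, 0.0719]
orientation: [2.983, 0.986, 0.002]
contact_force: [-0.4, -0.7, 0.2]
grip_width: 0.051
gripper_force: 0.0
```

```bash
python3 -c "
from h import *
go(546,188.5,57,37)
"
```

```text
shift [-0.0025  0.004  -0.0015] turn [-0.0001  0.0003  0.0022] tip [547.5 186.1  57.9] w 51.0 f [-0.4 -0.7  0.2] 0.0 t 8.9333
```

step_arm([
  [-0.0025,0.004,-0.001,0,0,0],
  [-0.0025,0.004,-0.001,0,0,0],
  [-0.0025,0.004,-0.001,0,0,0],
])

```text
clock: 9.18
tcp_pos: [0.5455, 0.1887, 0.0707]
orientation: [-2.982, -0.987, 0.0]
contact_force: [-0.2, -0.2, -0.7]
grip_width: 0.0513
gripper_force: 0.0
```

step_arm([
  [0,0,0,0,0,0],
  [0,0,0,0,0,0],
  [0,0,0,0,0,0],
  [0,0,0,0,0,0],
  [0,0,0,0,0,0],
], jaw=1)

```text
clock: 9.6
tcp_pos: [0.5458, 0.1886, 0.0709]
orientation: [-2.983, -0.987, -0.001]
contact_force: [-1.1, 0.1, 4.0]
grip_width: 0.0385
gripper_force: 41.4
```

step_arm([
  [0,0,0,0,0,0],
  [0,0,0.01,0,0,0],
  [0,0,0.05,0,0,0],
  [0,0,0.1,0,0,0],
  [0,0,0.1,0,0,0],
])

```text
clock: 10.02
tcp_pos: [0.5483, 0.1896, 0.1355]
orientation: [-2.982, -0.986, -0.011]
contact_force: [1.1, 1.3, -0.3]
grip_width: 0.039
gripper_force: 41.0
```

```bash
python3 -c "
from h import *
go(631,10,40,17.8)
"
```

```text
shift [ 0.1378 -0.2993 -0.1358] turn [-0.0005  0.0022 -0.1044] tip [548.3 189.6 121.5] w 39.0 f [ 1.1  1.3 -0.3] 41.00184738636017 t 10.0167
```

step_arm([
  [0.07,-0.15,0,0,0,-0.052],
  [0.07,-0.15,0,0,0,-0.052],
  [0.07,-0.15,0,0,0,-0.052],
  [0.07,-0.15,0,0,0,-0.052],
  [0.07,-0.15,0,0,0,-0.052],
])

```text
clock: 10.43
tcp_pos: [0.5877, 0.0963, 0.13]
orientation: [3.054, 0.735, -0.002]
contact_force: [-0.6, 1.0, -1.6]
grip_width: 0.0389
gripper_force: 41.0
```

step_arm([
  [0.068,-0.15,-0.1,0,0,-0.052],
  [0.068,-0.15,-0.1,0,0,-0.052],
  [0.068,-0.15,-0.1,0,0,-0.052],
  [0.068,-0.15,-0.1,0,0,-0.052],
  [0.068,-0.15,-0.1,0,0,-0.052],
])

```text
clock: 10.85
tcp_pos: [0.6274, 0.0073, 0.0688]
orientation: [-3.104, -0.485, 0.005]
contact_force: [0.4, 1.8, -2.0]
grip_width: 0.0388
gripper_force: 41.1
```

step_arm([
  [0,0,0,0,0,0],
  [0,0,0,0,0,0],
  [0,0,0,0,0,0],
  [0,0,0,0,0,0],
  [0,0,0,0,0,0],
])

```text
clock: 11.27
tcp_pos: [0.6286, 0.0093, 0.0712]
orientation: [-3.103, -0.49, -0.001]
contact_force: [-0.4, 0.3, -2.6]
grip_width: 0.0389
gripper_force: 41.1
```

```bash
python3 -c "
from h import *
go(631,10,19,17.8)
im=eyes.grab_frame('scene');cv2.imwrite('pics/s6.png',cv2.resize(im[190:310,240:380,::-1],None,fx=5,fy=5,interpolation=cv2.INTER_CUBIC))
"
```

```text
shift [ 0.004   0.0011 -0.0637] turn [-0.0001  0.0002 -0.0009] tip [628.6   9.3  57.2] w 38.9 f [-0.4  0.3 -2.6] 41.09389901161194 t 11.2667
```

View pics/s6.png

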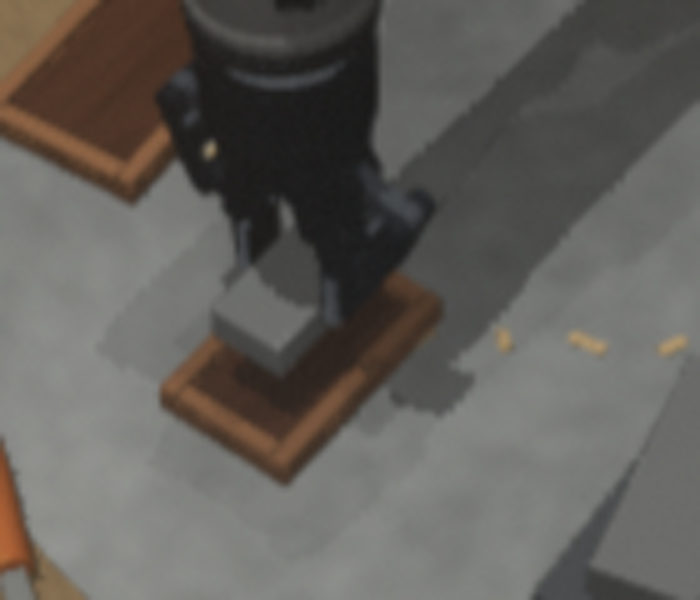

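The small stone is held level over its tray: its near lower corner is at (283,378) and the tray's near lip corner at (287,465). I'll check the offset by ray.

```bash
python3 -c "
from h import *
f=lambda p:(np.float64(p)+.5)/5-.5+[240,190]
a=np.deg2rad(17.8);R=np.array([[np.cos(a),np.sin(a)],[-np.sin(a),np.cos(a)]])
# stone top-face corners z=72.3-ish: left(213,315), near(280,355); tray outer lip top corners: left(163,390), near(285,462), right(440,302)
S=plane('scene',f([(213,315),(280,352)]),.0723)[:,:2]*1000
T=plane('scene',f([(163,388),(286,465),(441,303)]),.018)[:,:2]*1000
print(S@R.T,T@R.T)
print('tray centre local',((T[0]+T[2])/2)@R.T,'stone end mid',S.mean(0)@R.T,'tcp',np.array([628.6,9.3])@R.T)
"
```

```text
[[ 646.69727708 -198.49670266]
 [ 644.64400738 -162.32770703]] [[ 663.42118477 -218.97707769]
 [ 662.494131   -148.03336347]
 [ 549.66023169 -146.59425857]]
tray centre local [ 606.54070823 -182.78566813] stone end mid [ 645.67064223 -180.41220484] tcp [ 601.35150261 -183.30526535]
```

step_arm([
  [0.003,-0.001,-0.02,0,0,0],
  [0.003,-0.001,-0.04,0,0,0],
  [0.003,-0.001,-0.05,0,0,0],
  [0.003,-0.001,-0.05,0,0,0],
  [0.003,-0.001,-0.05,0,0,0],
])

```text
clock: 11.73
tcp_pos: [0.6295, 0.0078, 0.0395]
orientation: [-3.103, -0.488, 0.003]
contact_force: [-0.8, 0.2, -1.9]
grip_width: 0.039
gripper_force: 41.1
```

step_arm([
  [0,0,-0.003,0,0,0],
  [0,0,-0.006,0,0,0],
  [0,0,-0.01,0,0,0],
  [0,0,-0.013,0,0,0],
  [0,0,-0.013,0,0,0],
])

```text
clock: 12.15
tcp_pos: [0.6304, 0.0078, 0.033]
orientation: [3.103, 0.488, 0.0]
contact_force: [0.5, 1.4, -2.4]
grip_width: 0.0392
gripper_force: 41.1
```

```bash
python3 -c "
from h import *
go(631,10,19,17.8)
"
```

```text
shift [ 0.0009  0.0037 -0.    ] turn [ 0.      0.0001 -0.0004] tip [630.4   7.8  19. ] w 39.2 f [ 0.5  1.4 -2.4] 41.103331446647644 t 12.15
```

step_arm([
  [0,0.001,-0.001,0,0,0],
  [0,0.001,-0.002,0,0,0],
  [0,0.001,-0.002,0,0,0],
])

```text
clock: 12.4
tcp_pos: [0.6305, 0.0078, 0.0329]
orientation: [3.103, 0.488, 0.0]
contact_force: [-2.6, -2.9, 8.2]
grip_width: 0.0393
gripper_force: 42.3
```

step_arm([
  [0,0,-0.001,0,0,0],
  [0,0,-0.001,0,0,0],
])

```text
clock: 12.57
tcp_pos: [0.6304, 0.0078, 0.0329]
orientation: [3.102, 0.487, 0.0]
contact_force: [-6.0, -1.0, 14.3]
grip_width: 0.0389
gripper_force: 42.9
```

step_arm([
  [0,0,0.0015,0,0,0],
  [0,0,0.0015,0,0,0],
])

```text
clock: 12.73
tcp_pos: [0.6306, 0.0081, 0.0329]
orientation: [3.103, 0.488, 0.001]
contact_force: [-3.1, -1.4, 7.8]
grip_width: 0.039
gripper_force: 42.2
```

step_arm([
  [0,0,0,0,0,0],
  [0,0,0,0,0,0],
  [0,0,0,0,0,0],
  [0,0,0,0,0,0],
], jaw=0.3)

```text
clock: 13.07
tcp_pos: [0.6303, 0.0086, 0.0318]
orientation: [-3.103, -0.488, -0.0]
contact_force: [0.1, 0.3, -0.8]
grip_width: 0.0597
gripper_force: 0.0
```

step_arm([
  [0,0,0.04,0,0,0],
  [0,0,0.1,0,0,0],
  [0,0,0.16,0,0,0],
  [0,0,0.16,0,0,0],
  [0,0,0.16,0,0,0],
])

```text
clock: 13.48
tcp_pos: [0.6321, 0.0086, 0.1306]
orientation: [3.103, 0.488, 0.008]
contact_force: [0.4, 0.3, 0.1]
grip_width: 0.0596
gripper_force: 0.0
```

step_arm([
  [-0.07,0.149,0,0,0,0.036],
  [-0.07,0.149,0,0,0,0.036],
  [-0.07,0.149,0,0,0,0.036],
  [-0.07,0.149,0,0,0,0.036],
  [-0.07,0.149,0,0,0,0.036],
], jaw=0)

```text
clock: 13.9
tcp_pos: [0.5872, 0.0987, 0.1268]
orientation: [-3.07, -0.667, 0.003]
contact_force: [1.1, -1.3, 0.1]
grip_width: 0.0856
gripper_force: 0.0
```

step_arm([
  [-0.07,0.149,-0.04,0,0,0.036],
  [-0.07,0.149,-0.04,0,0,0.036],
  [-0.07,0.149,-0.04,0,0,0.036],
  [-0.07,0.149,-0.04,0,0,0.036],
  [-0.07,0.149,-0.04,0,0,0.036],
])

```text
clock: 14.32
tcp_pos: [0.5461, 0.1865, 0.1029]
orientation: [3.028, 0.836, -0.003]
contact_force: [0.6, 0.5, 0.7]
grip_width: 0.0851
gripper_force: 0.0
```

step_arm([
  [0,0,0,0,0,0],
  [0,0,0,0,0,0],
  [0,0,0,0,0,0],
])

```text
clock: 14.57
tcp_pos: [0.5474, 0.1851, 0.104]
orientation: [3.029, 0.83, 0.001]
contact_force: [0.3, 0.3, 0.7]
grip_width: 0.0853
gripper_force: 0.0
```

```bash
python3 -c "
from h import *
go(546,187,33,30.7)
im=eyes.grab_frame('scene');cv2.imwrite('pics/s7.png',cv2.resize(im[200:340,260:440,::-1],None,fx=4.4,fy=4.4,interpolation=cv2.INTER_CUBIC)[:600])
"
```

```text
shift [-0.0023  0.0031 -0.095 ] turn [0.0003 0.0002 0.0002] tip [547.4 185.1  90. ] w 85.3 f [0.3 0.3 0.7] 0.0 t 14.5667
```

View pics/s7.png

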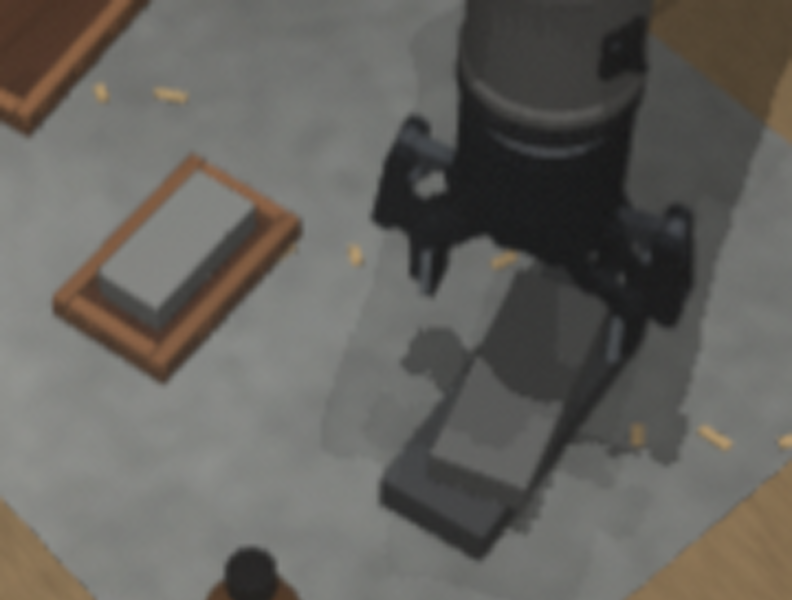

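The small stone lies flat in its pocket (crop 175,245), and the medium stone is undisturbed with the fingers straddling it. Now the medium stone.

step_arm([
  [-0.002,0.003,-0.03,0,0,0],
  [-0.002,0.003,-0.07,0,0,0],
  [-0.002,0.003,-0.095,0,0,0],
  [-0.002,0.003,-0.095,0,0,0],
  [-0.002,0.003,-0.095,0,0,0],
], squeeze=60)

```text
clock: 15.03
tcp_pos: [0.545, 0.1883, 0.0467]
orientation: [3.028, 0.834, -0.002]
contact_force: [0.3, -0.0, -0.2]
grip_width: 0.0853
gripper_force: 0.0
```

step_arm([
  [0,0,0,0,0,0],
  [0,0,0,0,0,0],
  [0,0,0,0,0,0],
  [0,0,0,0,0,0],
  [0,0,0,0,0,0],
], jaw=0.28)

```text
clock: 15.45
tcp_pos: [0.5454, 0.1891, 0.0476]
orientation: [-3.028, -0.835, -0.002]
contact_force: [0.5, -0.1, 1.1]
grip_width: 0.0615
gripper_force: 0.0
```

```bash
python3 -c "
from h import *
go(546,187,33,30.7)
"
```

```text
shift [ 0.001  -0.0035 -0.001 ] turn [-0.0001  0.0003 -0.0008] tip [545.4 189.1  33.6] w 61.5 f [ 0.5 -0.1  1.1] 0.0 t 15.45
```

step_arm([
  [0.001,-0.003,-0.001,0,0,0],
  [0.001,-0.003,-0.001,0,0,0],
  [0.001,-0.003,-0.001,0,0,0],
])

```text
clock: 15.7
tcp_pos: [0.5457, 0.1869, 0.0464]
orientation: [3.028, 0.835, -0.0]
contact_force: [-0.2, 0.2, 0.1]
grip_width: 0.0617
gripper_force: 0.0
```

step_arm([
  [0,0,0,0,0,0],
  [0,0,0,0,0,0],
  [0,0,0,0,0,0],
  [0,0,0,0,0,0],
  [0,0,0,0,0,0],
], jaw=1)

```text
clock: 16.12
tcp_pos: [0.5459, 0.1872, 0.0467]
orientation: [3.028, 0.835, 0.001]
contact_force: [-0.5, -1.8, 5.7]
grip_width: 0.0483
gripper_force: 63.2
```

step_arm([
  [0,0,0,0,0,0],
  [0,0,0.01,0,0,0],
  [0,0,0.05,0,0,0],
  [0,0,0.1,0,0,0],
  [0,0,0.13,0,0,0],
])

```text
clock: 16.53
tcp_pos: [0.5457, 0.1875, 0.1261]
orientation: [-3.028, -0.836, -0.001]
contact_force: [1.4, 0.9, -2.5]
grip_width: 0.0486
gripper_force: 63.6
```

```bash
python3 -c "
from h import *
go(434,-376,60,1)
"
```

```text
shift [-0.1862 -0.9392 -0.0868] turn [-1.000e-04  2.000e-04 -1.659e-01] tip [545.7 187.5 112.1] w 48.6 f [ 1.4  0.9 -2.5] 63.55607628822327 t 16.5333
```

step_arm([
  [-0.06,-0.31,0,0,0,-0.055],
  [-0.06,-0.31,0,0,0,-0.055],
  [-0.06,-0.31,0,0,0,-0.055],
  [-0.06,-0.31,0,0,0,-0.055],
  [-0.06,-0.31,0,0,0,-0.055],
])

```text
clock: 16.95
tcp_pos: [0.5073, -0.0043, 0.1238]
orientation: [3.088, 0.564, -0.005]
contact_force: [-0.4, -0.3, -3.6]
grip_width: 0.0483
gripper_force: 63.4
```

step_arm([
  [-0.06,-0.31,0,0,0,-0.055],
  [-0.06,-0.31,0,0,0,-0.055],
  [-0.06,-0.31,0,0,0,-0.055],
  [-0.06,-0.31,0,0,0,-0.055],
  [-0.06,-0.31,0,0,0,-0.055],
])

```text
clock: 17.37
tcp_pos: [0.4713, -0.19, 0.1241]
orientation: [3.126, 0.294, -0.003]
contact_force: [0.1, -0.4, -4.0]
grip_width: 0.0485
gripper_force: 63.4
```

step_arm([
  [-0.06,-0.31,0,0,0,-0.055],
  [-0.06,-0.31,0,0,0,-0.055],
  [-0.06,-0.31,0,0,0,-0.055],
  [-0.06,-0.31,0,0,0,-0.055],
  [-0.06,-0.31,0,0,0,-0.055],
])

```text
clock: 17.78
tcp_pos: [0.435, -0.3761, 0.1242]
orientation: [3.139, 0.023, -0.002]
contact_force: [0.5, -0.6, -3.6]
grip_width: 0.0486
gripper_force: 63.5
```

step_arm([
  [0,0,0,0,0,0],
  [0,0,0,0,0,0],
  [0,0,0,0,0,0],
])

```text
clock: 18.03
tcp_pos: [0.4376, -0.3695, 0.1238]
orientation: [-3.14, -0.032, 0.001]
contact_force: [0.3, 0.4, -3.7]
grip_width: 0.0486
gripper_force: 63.5
```

```bash
python3 -c "
from h import *
go(434,-376,60,1)
"
```

```text
shift [-0.006  -0.0108 -0.083 ] turn [-0.0006 -0.0002 -0.001 ] tip [ 437.6 -369.5  109.8] w 48.6 f [ 0.3  0.4 -3.7] 63.485881090164185 t 18.0333
```

step_arm([
  [-0.006,-0.011,-0.04,0,0,0],
  [-0.006,-0.011,-0.08,0,0,0],
  [-0.006,-0.011,-0.11,0,0,0],
  [-0.006,-0.011,-0.11,0,0,0],
  [-0.006,-0.011,-0.11,0,0,0],
])

```text
clock: 18.45
tcp_pos: [0.4342, -0.3752, 0.0578]
orientation: [-3.139, -0.035, 0.003]
contact_force: [0.2, -0.5, -4.1]
grip_width: 0.0487
gripper_force: 63.4
```

step_arm([
  [0,0,0,0,0,0],
  [0,0,0,0,0,0],
  [0,0,0,0,0,0],
  [0,0,0,0,0,0],
  [0,0,0,0,0,0],
])

```text
clock: 18.87
tcp_pos: [0.4344, -0.3776, 0.0591]
orientation: [3.141, 0.031, 0.001]
contact_force: [0.2, -0.3, -2.8]
grip_width: 0.0485
gripper_force: 63.4
```

```bash
python3 -c "
from h import *
go(434,-376,18.7,1)
im=eyes.grab_frame('scene');cv2.imwrite('pics/s8.png',cv2.resize(im[80:180,230:350,::-1],None,fx=6,fy=6,interpolation=cv2.INTER_CUBIC))
"
```

```text
shift [-0.0007  0.0027 -0.044 ] turn [ 0.0002  0.0003 -0.0008] tip [ 434.4 -377.6   45.1] w 48.5 f [ 0.2 -0.3 -2.8] 63.44207167625427 t 18.8667
```

View pics/s8.png

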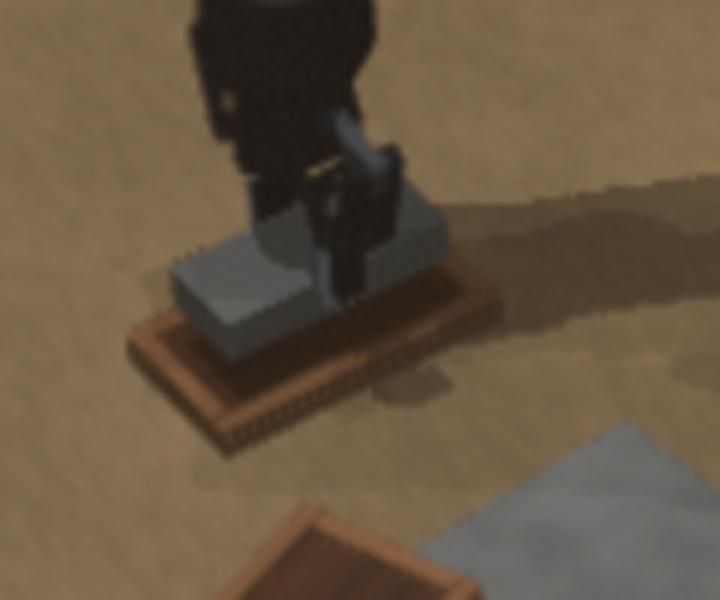

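The stone is held level and parallel to the tray. Its top corners are at (172,268), (232,325) and (450,225), and the lip corners at (130,340), (228,432) and (503,292).

```bash
python3 -c "
from h import *
f=lambda p:(np.float64(p)+.5)/6-.5+[230,80]
S=plane('scene',f([(172,268),(232,325),(450,225)]),.0624)[:,:2]*1000
T=plane('scene',f([(130,340),(228,432),(503,292)]),.018)[:,:2]*1000
print(S,T,(S[0]+S[2])/2,(T[0]+T[2])/2)
"
```

```text
[[ 495.5175033  -397.20918951]
 [ 493.57574492 -348.82143199]
 [ 378.38441412 -347.87001599]] [[ 514.05270935 -412.25505015]
 [ 509.37754443 -333.69603676]
 [ 357.16384081 -338.43065925]] [ 436.95095871 -372.53960275] [ 435.60827508 -375.3428547 ]
```

step_arm([
  [-0.001,-0.001,-0.01,0,0,0],
  [-0.001,-0.001,-0.02,0,0,0],
  [-0.001,-0.001,-0.03,0,0,0],
  [-0.001,-0.001,-0.036,0,0,0],
  [-0.001,-0.001,-0.036,0,0,0],
])

```text
clock: 19.33
tcp_pos: [0.4327, -0.3774, 0.0354]
orientation: [-3.14, -0.031, 0.003]
contact_force: [-0.7, 0.3, -3.2]
grip_width: 0.0484
gripper_force: 63.5
```

step_arm([
  [0,0,-0.002,0,0,0],
  [0,0,-0.004,0,0,0],
  [0,0,-0.006,0,0,0],
  [0,0,-0.006,0,0,0],
])

```text
clock: 19.67
tcp_pos: [0.4335, -0.378, 0.0331]
orientation: [3.141, 0.031, 0.0]
contact_force: [-0.1, 0.2, -2.9]
grip_width: 0.0483
gripper_force: 63.5
```

step_arm([
  [0,0,-0.001,0,0,0],
  [0,0,-0.002,0,0,0],
  [0,0,-0.002,0,0,0],
])

```text
clock: 19.92
tcp_pos: [0.4336, -0.3781, 0.0328]
orientation: [3.141, 0.031, 0.0]
contact_force: [-1.4, 1.5, 4.0]
grip_width: 0.0486
gripper_force: 64.3
```

step_arm([
  [0,0,0,0,0,0],
  [0,0,0,0,0,0],
  [0,0,0,0,0,0],
  [0,0,0,0,0,0],
], jaw=0.15)

```text
clock: 20.25
tcp_pos: [0.4337, -0.3782, 0.0321]
orientation: [3.141, 0.031, 0.001]
contact_force: [0.3, -0.0, -0.0]
grip_width: 0.073
gripper_force: 0.0
```

step_arm([
  [0,0,0.04,0,0,0],
  [0,0,0.1,0,0,0],
  [0,0,0.16,0,0,0],
  [0,0,0.16,0,0,0],
  [0,0,0.16,0,0,0],
])

```text
clock: 20.67
tcp_pos: [0.435, -0.3791, 0.1304]
orientation: [3.138, 0.031, 0.007]
contact_force: [0.5, 0.5, -0.4]
grip_width: 0.0725
gripper_force: 0.0
```

step_arm([
  [0.061,0.312,0,0,0,0.035],
  [0.061,0.312,0,0,0,0.035],
  [0.061,0.312,0,0,0,0.035],
  [0.061,0.312,0,0,0,0.035],
  [0.061,0.312,0,0,0,0.035],
], jaw=0)

```text
clock: 21.08
tcp_pos: [0.4699, -0.1856, 0.1267]
orientation: [-3.132, -0.211, 0.003]
contact_force: [0.6, 0.1, 0.1]
grip_width: 0.0857
gripper_force: 0.0
```

step_arm([
  [0.061,0.312,0,0,0,0.035],
  [0.061,0.312,0,0,0,0.035],
  [0.061,0.312,0,0,0,0.035],
  [0.061,0.312,0,0,0,0.035],
  [0.061,0.312,0,0,0,0.035],
])

```text
clock: 21.5
tcp_pos: [0.5064, 0.0017, 0.127]
orientation: [-3.116, -0.383, 0.001]
contact_force: [0.4, 0.6, 0.9]
grip_width: 0.0853
gripper_force: 0.0
```

step_arm([
  [0.061,0.312,0,0,0,0.035],
  [0.061,0.312,0,0,0,0.035],
  [0.061,0.312,0,0,0,0.035],
  [0.061,0.312,0,0,0,0.035],
  [0.061,0.312,0,0,0,0.035],
])

```text
clock: 21.92
tcp_pos: [0.5425, 0.1892, 0.1268]
orientation: [-3.09, -0.553, 0.001]
contact_force: [1.6, 0.9, 0.4]
grip_width: 0.0858
gripper_force: 0.0
```

step_arm([
  [0,0,-0.02,0,0,0],
  [0,0,-0.05,0,0,0],
  [0,0,-0.05,0,0,0],
  [0,0,-0.05,0,0,0],
  [0,0,-0.05,0,0,0],
])

```text
clock: 22.33
tcp_pos: [0.5431, 0.1828, 0.0977]
orientation: [3.094, 0.545, -0.002]
contact_force: [0.5, -0.1, 0.8]
grip_width: 0.0857
gripper_force: 0.0
```

```bash
python3 -c "
from h import *
go(543,184,8,20)
im=eyes.grab_frame('scene');cv2.imwrite('pics/s9.png',cv2.resize(im[90:340,210:430,::-1],None,fx=2.4,fy=2.4,interpolation=cv2.INTER_CUBIC))
"
```

```text
shift [-1.000e-04  2.100e-03 -1.261e-01] turn [ 0.0002 -0.0003  0.0001] tip [543.1 182.8  83.7] w 85.7 f [ 0.5 -0.1  0.8] 0.0 t 22.3333
```

View pics/s9.png

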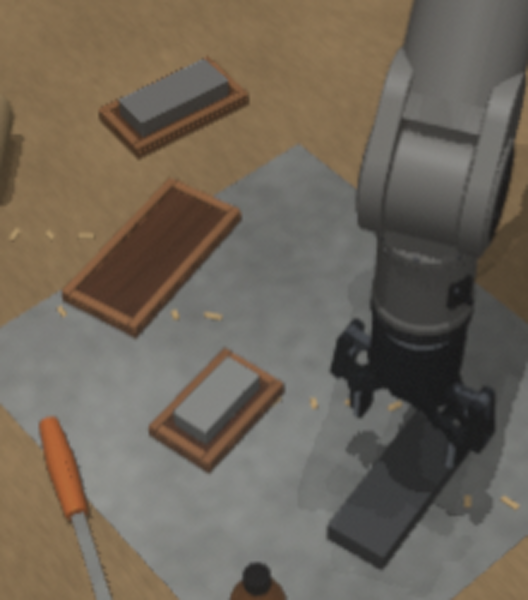

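Medium and small stones sit in their trays (crop 175,95 and 218,398). The large stone (400,495) is alone between the open fingers. Now grasp it.

step_arm([
  [0,0.002,-0.04,0,0,0],
  [0,0.002,-0.09,0,0,0],
  [0,0.002,-0.126,0,0,0],
  [0,0.002,-0.126,0,0,0],
  [0,0.002,-0.126,0,0,0],
], squeeze=90)

```text
clock: 22.8
tcp_pos: [0.5431, 0.1843, 0.0224]
orientation: [3.093, 0.546, -0.002]
contact_force: [0.9, -0.2, 0.7]
grip_width: 0.0855
gripper_force: 0.0
```

step_arm([
  [0,0,0,0,0,0],
  [0,0,0,0,0,0],
  [0,0,0,0,0,0],
  [0,0,0,0,0,0],
  [0,0,0,0,0,0],
], jaw=0.16)

```text
clock: 23.22
tcp_pos: [0.5437, 0.185, 0.0232]
orientation: [-3.093, -0.547, -0.002]
contact_force: [-0.1, 0.4, -0.8]
grip_width: 0.0713
gripper_force: 0.0
```

```bash
python3 -c "
from h import *
go(543,184,8,20)
"
```

```text
shift [-0.0012 -0.0016 -0.002 ] turn [-0.0001  0.0004 -0.0002] tip [543.7 185.    9.2] w 71.3 f [-0.1  0.4 -0.8] 0.0 t 23.2167
```

step_arm([
  [-0.001,-0.001,-0.002,0,0,0],
  [-0.001,-0.001,-0.002,0,0,0],
  [-0.001,-0.001,-0.002,0,0,0],
])

```text
clock: 23.47
tcp_pos: [0.5426, 0.1841, 0.0211]
orientation: [3.094, 0.547, -0.0]
contact_force: [0.1, -0.3, 0.9]
grip_width: 0.0716
gripper_force: 0.0
```

step_arm([
  [0,0,0,0,0,0],
  [0,0,0,0,0,0],
  [0,0,0,0,0,0],
  [0,0,0,0,0,0],
  [0,0,0,0,0,0],
], jaw=1)

```text
clock: 23.88
tcp_pos: [0.543, 0.1835, 0.0219]
orientation: [3.093, 0.546, 0.0]
contact_force: [-1.0, -2.2, 7.9]
grip_width: 0.0579
gripper_force: 96.5
```

step_arm([
  [0,0,0,0,0,0],
  [0,0,0.01,0,0,0],
  [0,0,0.05,0,0,0],
  [0,0,0.1,0,0,0],
  [0,0,0.15,0,0,0],
])

```text
clock: 24.3
tcp_pos: [0.5407, 0.1836, 0.1105]
orientation: [3.093, 0.547, -0.007]
contact_force: [0.9, 0.8, -6.9]
grip_width: 0.0576
gripper_force: 99.8
```

```bash
python3 -c "
from h import *
go(574.5,-195,60,22.2)
"
```

```text
shift [ 0.0563 -0.631  -0.0609] turn [ 0.0005 -0.0014  0.0119] tip [540.7 183.6  96.5] w 57.6 f [ 0.9  0.8 -6.9] 99.78145122528076 t 24.3
```

step_arm([
  [0.028,-0.315,0,0,0,0.006],
  [0.028,-0.315,0,0,0,0.006],
  [0.028,-0.315,0,0,0,0.006],
  [0.028,-0.315,0,0,0,0.006],
  [0.028,-0.315,0,0,0,0.006],
])

```text
clock: 24.72
tcp_pos: [0.558, -0.0115, 0.1102]
orientation: [3.087, 0.567, -0.006]
contact_force: [0.8, -1.7, -7.5]
grip_width: 0.0574
gripper_force: 99.9
```

step_arm([
  [0.028,-0.315,0,0,0,0.006],
  [0.028,-0.315,0,0,0,0.006],
  [0.028,-0.315,0,0,0,0.006],
  [0.028,-0.315,0,0,0,0.006],
  [0.028,-0.315,0,0,0,0.006],
])

```text
clock: 25.13
tcp_pos: [0.5744, -0.2005, 0.1101]
orientation: [3.082, 0.596, -0.005]
contact_force: [0.6, -2.0, -6.3]
grip_width: 0.0573
gripper_force: 99.9
```

step_arm([
  [0,0,-0.02,0,0,0],
  [0,0,-0.05,0,0,0],
  [0,0,-0.08,0,0,0],
  [0,0,-0.08,0,0,0],
  [0,0,-0.08,0,0,0],
])

```text
clock: 25.55
tcp_pos: [0.5745, -0.1928, 0.0616]
orientation: [-3.08, -0.606, 0.006]
contact_force: [0.3, 0.1, -6.4]
grip_width: 0.0577
gripper_force: 99.8
```

step_arm([
  [0,0,0,0,0,0],
  [0,0,0,0,0,0],
  [0,0,0,0,0,0],
  [0,0,0,0,0,0],
])

```text
clock: 25.88
tcp_pos: [0.5769, -0.1939, 0.0641]
orientation: [3.082, 0.605, 0.002]
contact_force: [-0.6, 0.2, -6.3]
grip_width: 0.0574
gripper_force: 99.8
```

```bash
python3 -c "
from h import *
go(574.5,-195,19.7,22.2)
im=eyes.grab_frame('scene');cv2.imwrite('pics/s10.png',cv2.resize(im[130:250,210:340,::-1],None,fx=5,fy=5,interpolation=cv2.INTER_CUBIC))
"
```

```text
shift [-0.0039 -0.0019 -0.0507] turn [ 0.0002  0.0005 -0.    ] tip [ 576.9 -193.9   50.1] w 57.4 f [-0.6  0.2 -6.3] 99.82126235961914 t 25.8833
```

step_arm([
  [-0.003,-0.002,-0.005,0,0,0],
  [-0.003,-0.002,-0.012,0,0,0],
  [-0.003,-0.002,-0.022,0,0,0],
  [-0.003,-0.002,-0.03,0,0,0],
  [-0.003,-0.002,-0.03,0,0,0],
])

```text
clock: 26.35
tcp_pos: [0.5734, -0.1947, 0.0436]
orientation: [-3.082, -0.605, 0.004]
contact_force: [-0.7, 1.0, -6.4]
grip_width: 0.0577
gripper_force: 99.8
```

step_arm([
  [0,0,0,0,0,0],
  [0,0,0,0,0,0],
  [0,0,0,0,0,0],
])

```text
clock: 26.6
tcp_pos: [0.5748, -0.195, 0.0454]
orientation: [3.083, 0.605, 0.001]
contact_force: [0.0, 0.1, -7.4]
grip_width: 0.0574
gripper_force: 99.8
```

```bash
python3 -c "
from h import *
go(574.5,-195,19.7,22.2)
"
```

```text
shift [-0.0004 -0.     -0.0194] turn [ 0.      0.0001 -0.    ] tip [ 574.8 -195.    31.4] w 57.4 f [ 0.   0.1 -7.4] 99.8117995262146 t 26.6
```

step_arm([
  [0,0,-0.003,0,0,0],
  [0,0,-0.006,0,0,0],
  [0,0,-0.009,0,0,0],
  [0,0,-0.012,0,0,0],
  [0,0,-0.012,0,0,0],
])

```text
clock: 27.02
tcp_pos: [0.5742, -0.1949, 0.0375]
orientation: [-3.083, -0.605, 0.001]
contact_force: [0.1, 0.7, -8.0]
grip_width: 0.0575
gripper_force: 99.9
```

step_arm([
  [0,0,-0.002,0,0,0],
  [0,0,-0.004,0,0,0],
  [0,0,-0.006,0,0,0],
  [0,0,-0.006,0,0,0],
])

```text
clock: 27.35
tcp_pos: [0.5744, -0.195, 0.0342]
orientation: [-3.083, -0.605, 0.0]
contact_force: [0.7, 0.1, -6.8]
grip_width: 0.0578
gripper_force: 100.1
```

step_arm([
  [0,0,-0.001,0,0,0],
  [0,0,-0.001,0,0,0],
])

```text
clock: 27.52
tcp_pos: [0.5745, -0.195, 0.0341]
orientation: [3.083, 0.605, -0.0]
contact_force: [-0.9, 0.7, -4.5]
grip_width: 0.0579
gripper_force: 100.2
```

step_arm([
  [0,0,-0.001,0,0,0],
  [0,0,-0.0015,0,0,0],
  [0,0,-0.0015,0,0,0],
])

```text
clock: 27.77
tcp_pos: [0.5745, -0.195, 0.034]
orientation: [3.082, 0.605, -0.0]
contact_force: [-5.2, 1.5, 4.6]
grip_width: 0.0577
gripper_force: 101.5
```

step_arm([
  [0,0,0,0,0,0],
  [0,0,0,0,0,0],
  [0,0,0,0,0,0],
  [0,0,0,0,0,0],
  [0,0,0,0,0,0],
], jaw=0)

```text
clock: 28.18
tcp_pos: [0.5749, -0.1951, 0.0331]
orientation: [3.083, 0.605, 0.001]
contact_force: [1.0, -0.4, -0.4]
grip_width: 0.0856
gripper_force: 0.0
```

step_arm([
  [0,0,0.04,0,0,0],
  [0,0,0.1,0,0,0],
  [0,0,0.17,0,0,0],
  [0,0,0.24,0,0,0],
  [0,0,0.24,0,0,0],
])

```text
clock: 28.6
tcp_pos: [0.5794, -0.196, 0.1856]
orientation: [3.077, 0.603, 0.02]
contact_force: [1.9, -0.2, 0.3]
grip_width: 0.0856
gripper_force: 0.0
```

step_arm([
  [-0.1,0.25,0.1,0,0,0],
  [-0.1,0.25,0.1,0,0,0],
  [-0.1,0.25,0.1,0,0,0],
  [-0.1,0.25,0.1,0,0,0],
  [-0.1,0.25,0.1,0,0,0],
])

```text
clock: 29.02
tcp_pos: [0.5138, -0.0376, 0.2395]
orientation: [-3.079, -0.618, -0.006]
contact_force: [0.4, 0.8, 0.3]
grip_width: 0.0854
gripper_force: 0.0
```

```bash
python3 -c "
from h import *
im=eyes.grab_frame('scene')[:,:,::-1];cv2.imwrite('pics/f.png',cv2.resize(im[90:390,170:520],None,fx=2,fy=2,interpolation=cv2.INTER_CUBIC))
cv2.imwrite('pics/ftop.png',eyes.grab_frame('top')[:,:,::-1])
"
```

```text
(no output)
```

View pics/f.png

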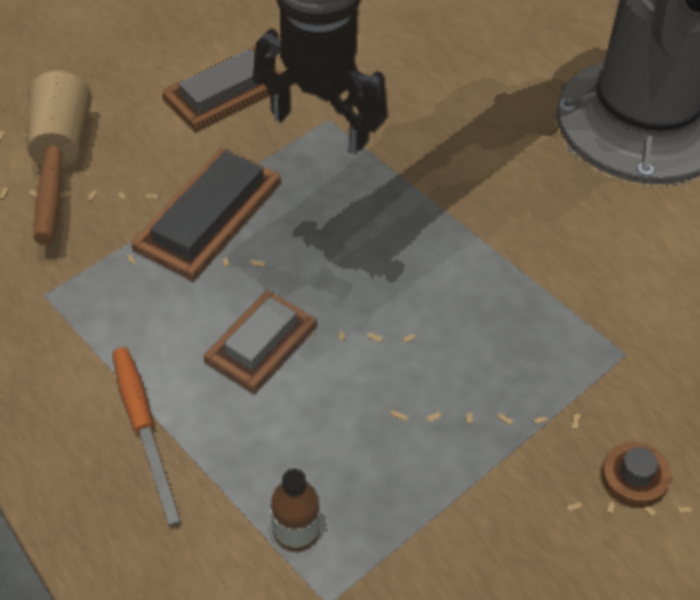

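All four stones lie flat in their trays: large (207,203), small (262,332), medium (218,82), round (638,470). The mallet and bottle have not moved. The stones' heights at release matched the 12 mm floors.

```bash
python3 -c "
from bench import r
print(r.hand_in())"
```

```text
the job is handed in; nothing more can be done
None
```

All four stones lie flat in their own trays, the mallet and oil bottle are untouched, and the job was handed in at about 29 s on the clock.

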